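# Tuck a rain-diverter flashing under the lapped shingles of a nest-box roof

### The job

Pick up the aluminium rain-diverter flashing and slide its flat edge under the lapped row of shingles on the little nest-box roof, fully home against the batten inside, square and centred across the roof, without prying the shingles up. Then press the flashing down flat on the shingles below with gentle finger pressure, and finish while still holding it pressed there so that it can be tacked down.

Things in the scene. Friction and masses are not known exactly. Their poses are not given: they have to be found in the camera images.
- flashing: Loose aluminium flashing, silvery grey, 160 g: flat flange 90 x 180 mm, 3 mm thick, with an upright folded lip 10 mm thick along one long edge, its top 22 mm above the flange's underside. Starts flat on the bench, lip up. Origin: on its underside, mid-length, below the middle of the lip's thickness. x points to the edge to tuck in, 85 mm away; y along the lip (ends at +-90 mm); z up.
- edge_left (a point): Point on the underside of the flashing's flat (tucked) edge, near its +y end: 85 mm along x and +88 mm along y from the flashing's origin.
- edge_right (a point): The same near the -y end (-88 mm along y).
- roof: Fixed nest-box roof panel, level on the bench, eave towards the robot: 210 mm wide (y), 250 mm from eave to top (x), three lapped rows of cedar shingles: lowest light, second dark, third mid brown. Origin on the bench under the middle of the eave edge; x up the roof away from the eave, y to its left, z up. Third row: from x = 146 mm, top 53 mm above the bench.
- batten_face (a point): Foot of the batten that ends the slot under the lapped (second) row, mid-width: x = 103 mm, 36 mm above the bench in the roof's frame, same axes. The slot is level, 7 mm high, 28 mm deep, full width; the lapped row's butts hang at x = 75 mm, 5 mm thick. With the flashing home its lip's middle is at x = 18 mm, and 52 mm of flange lie open between lip and butts.
- lower_course: The lowest row of shingles, fixed to the roof, on which the flashing lies and is pressed; same origin and axes as the roof. Its flat upper face is 36 mm above the bench and lies open from x = -8 mm to the butts of the lapped row at x = 75 mm; it runs on under them to the batten.
- shingle_left (a joint): Lift of the left (+y) shingle of the lapped row, 68 mm wide, bending about its nail line 53 mm behind its butt; rad, 0 = lying down, 0.08 = butt raised 4 mm. Springy: about 5 N under the butt lifts it that far.
- shingle_mid (a joint): The same for the middle shingle.
- shingle_right (a joint): The same for the right (-y) shingle.
- screwdriver: Green-handled screwdriver lying on the bench between robot and work, across the robot's view, 170 mm long, loose. Bystander; leave alone.
- tea_cup: White tea cup, 72 mm across, 62 mm tall, to one side of the work, loose. Bystander; leave alone.
- figure: Small turned wooden figure on a 64 mm disc, 67 mm tall, to the other side of the work, loose. Bystander; leave alone.
There are look-alikes about, which are no part of the job. Of the things that look like the flashing, the largest one is meant.

How it is judged:
By the outcome, as a careful person would: the job done as asked, in the order asked, and still so for the second after the job is handed in, while the arm keeps its last pose, push and grip.
It also fails if it takes over 48 s, if anything falls off the work surface, if the arm or the gripper's body presses on something with over 40 N, if the wrist force passes 120 N, or if a joint passes its speed limit or range.

### The arm

A 6-joint arm with a two-finger parallel gripper is mounted at the origin on the work surface. World frame = base frame: x ahead of the robot, y to its left, z up, the work surface at z = 0. Lengths are in m, angles in rad, forces in N, time in s.
With the tool pointing down it reaches from about 0.35 to 0.85 m from the base axis. Payload 8.1 kg.
Tool frame: the origin (TCP) lies at the very end of the fingers, on their centre line; the grasp point (between the pads) lies 19 mm behind it; z points along the fingers, y is the line along which they close (so a half turn about z gives the same grasp; the last joint's range is limited). The gripper opens to 93 mm and grips with 3 to 60 N. Pads are 15 mm wide; open, the fingers measure 128 mm over their backs; the gripper's body (75 mm by 188 mm) begins 65 mm behind the grasp point.
Start: joints at [-1.247, 0.13, 1.488, -0, 1.523, -0.085], TCP at [0.239, -0.551, 0.219] pointing down, gripper open.
Joint ranges: [-2.96, 2.96], [-0.89, 2.26], [0.02, 2.5], [-1.34, 4.48], [0, 2.73], [-2.66, 2.66]. Speed limits (rad/s): [2.39, 2.39, 2.79, 3.14, 3.14, 3.14].

### API

Orientations are given as a rotation vector (axis times angle).
In Python, from plant import monitor, eyes, ticket gives the robot as it stands.
- The arm moves only by the tool arm_command, never from a script. Its argument "deltas" is a list that holds one entry, the list of rows, each a list of 6 numbers: the shift along the world's x, y, z in cm, then the turn, a rotation vector about the world's x, y, z in degrees. In form: [[[tx, ty, tz, rx, ry, rz], ...]]. A call has 1 to 12 rows; each row shifts and turns the commanded pose from where the row before left it; what a row does not reach is not made up. A row lasts 1/12 s, in which the tool goes at most 41.7 mm and 7.16 degrees, less where a joint would pass 70% of its speed; a pose out of reach is approached as far as the arm can. A call is refused whole if a number of a shift passes 4.17 or a number of a turn 7.16, either way. A call with a gripper value outside its range is refused whole. "gripper" is the opening, from -1 (shut) to 1 (fully open), set as the call begins (left out, the last holds). The fingers move at their own pace and stop on an object; "squeeze" is the grip in N (left out, the last holds). Time passes only in rows, so rows that do not move let the fingers close. It gives the time, the measured TCP pose, the force, the opening and the grip force at its end, in the units of the state.
- monitor.read_state(): the state, without advancing time (a new reading comes with each control period).
- eyes.read_camera(name): name is "scene" or "top" or "wrist"; returns the picture (384x512x3 uint8, blue, green, red); there is no depth.
- eyes.camera_model(name): a dict with "fx", "fy", "cx", "cy" (pixels), "k1" (the pictures are not rectified: a ray, as slopes to the right and down, at radius r is drawn at 1 + k1 r^2 times it, then the intrinsics apply), "rvec" (rotation vector, rad) and "tvec" (3), from world to camera coordinates, as OpenCV has them. Camera axes: x right, y down, z forward; pixel columns grow to the right and rows downward; lengths in m; the calibration is good to about 2 mm. A picture is of the moment at which its call begins: read the wrist's pose just before it. camera_model takes no time and is no camera call; for the wrist camera it gives the pose at the moment of the call.
- ticket.close_job(): hands the job in; it is judged then, once.
The state is a dict: "t": time; "q": joint angles; "dq": joint speeds; "joint_torque": joint torques, N m; "tool_pos": TCP position; "orientation": TCP orientation; "force": force on the tool from outside, world axes, zero at the start; "wrist_torque": the same for the moment, N m; "opening": finger opening in m; "gripper_force": force on a finger pad.
Only numpy, scipy, OpenCV 4.12 (cv2) and the standard library are available. Lean on these libraries where they do the work, as an engineer would, in place of code of your own. Each camera call takes 0.05 s, during which the arm holds its last target. There are 200 camera calls.

## Working session

There is one attempt and no reset: what is moved stays moved. The work goes in short steps, Python scripts to look and compute and a tool call to move; the robot and the scene stay as the last step left them, time stands still between calls to the robot, and variables do not carry over. Pictures are saved under pics/ and viewed, at most 10 in all, crops included, and the job is handed in when it is done.

Besides the shell and the picture viewer there is one more tool, called after "Request:" as name([rows], argument=value, ...), one row to a line, values as JSON. arm_command: Moves the arm, as the interface text tells. Its arguments: {"type":"object","properties":{"deltas":{"type":"array"},"gripper":{"type":"number"},"squeeze":{"type":"number"}},"required":["deltas"]}

```bash
ls; mkdir -p pics
cat > h.py <<'E'
import numpy as np, cv2
from plant import monitor, eyes, ticket
def cam(n):
    m=eyes.camera_model(n); R=cv2.Rodrigues(np.array(m['rvec'],float))[0]; return m,R,np.array(m['tvec'],float).ravel()
def proj(n,P,c=None):
    m,R,t=c or cam(n); p=np.atleast_2d(P)@R.T+t; s=p[:,:2]/p[:,2:]; s=s*(1+m['k1']*(s**2).sum(1,keepdims=True))
    return s*[m['fx'],m['fy']]+[m['cx'],m['cy']]
def unproj(n,uv,z,c=None):
    m,R,t=c or cam(n); d=(np.atleast_2d(uv)-[m['cx'],m['cy']])/[m['fx'],m['fy']]; s=d.copy()
    for _ in range(20): s=d/(1+m['k1']*(s**2).sum(1,keepdims=True))
    r=np.c_[s,np.ones(len(s))]@R; C=-R.T@t; k=(z-C[2])/r[:,2]; return C+k[:,None]*r
E
python3 - <<'E'
from h import *
for n in ['scene','top']:
    im=eyes.read_camera(n); cv2.imwrite(f'pics/{n}0.png',im)
    m,R,t=cam(n); print(n,m['fx'],-R.T@t)
a=[cv2.imread(f'pics/{n}0.png') for n in ['top','scene']]
cv2.imwrite('pics/top0b.png',cv2.resize(a[0],(800,600),interpolation=cv2.INTER_CUBIC))
s=monitor.read_state(); print(s)
E
```

```text
pics
scene 389.44589090255516 [ 1.10386972 -0.11519744  1.04871891]
top 458.1777811468418 [ 0.34568231 -0.01318809  1.72228695]
{'t': 0.1, 'q': array([-1.24738445e+00,  1.31099439e-01,  1.48918877e+00, -1.76114253e-05,
        1.52299788e+00, -8.54523646e-02]), 'dq': array([ 0.00077708, -0.00078334, -0.00238464, -0.00069533,  0.00015524,
       -0.00074319]), 'joint_torque': array([ 1.52084809e-03, -5.61340821e+01, -4.93095052e+01,  7.70611363e-02,
        2.91983318e-02, -5.56491318e-05]), 'tool_pos': array([ 0.23835886, -0.55005129,  0.21767401]), 'orientation': array([-3.07452877e+00, -6.37438685e-01,  3.42999138e-04]), 'force': array([-0.1220244 ,  0.38492152, -0.40349238]), 'wrist_torque': array([0.0085001 , 0.02392388, 0.00639063]), 'gripper_force': 0.0, 'opening': 0.09256816995242419}
```

View pics/top0b.png

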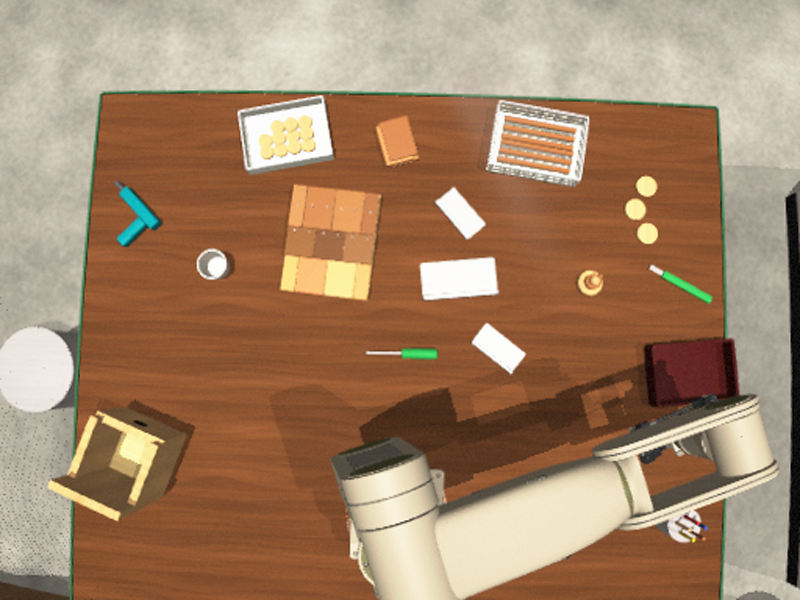

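View pics/scene0.png

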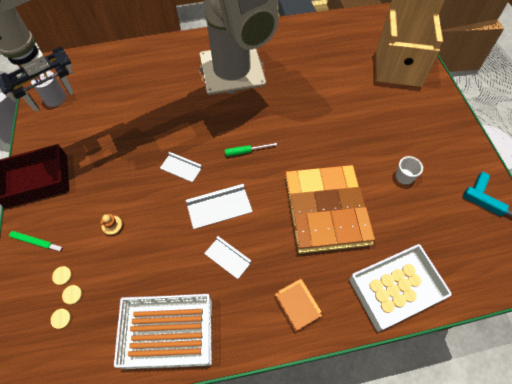

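Candidates for the flashing in the 800 px top view are the big plate at (459,279) and the smaller plates at (460,213) and (498,348). The largest, at (459,279), is the one meant. The roof is at (330,243), with its light eave row nearest the robot. I'll check the choice in a close crop.

Run:
```python
from h import *
t=cv2.imread('pics/top0.png');s=cv2.imread('pics/scene0.png')
A=cv2.resize(t[110:200,170:330],None,fx=5,fy=5,interpolation=cv2.INTER_CUBIC)[:, :800]
# left: flashing top, right: roof
A=np.hstack([cv2.resize(t[155:200,260:325],None,fx=6,fy=6,interpolation=cv2.INTER_CUBIC),cv2.resize(t[155:200,175:240],None,fx=6,fy=6,interpolation=cv2.INTER_CUBIC)])
B=np.hstack([cv2.resize(s[180:230,180:255],None,fx=5.2,fy=5.2,interpolation=cv2.INTER_CUBIC),cv2.resize(s[160:210,275:350],None,fx=5.2,fy=5.2,interpolation=cv2.INTER_CUBIC)])
C=np.vstack([A,B[:, :A.shape[1]]]);print(C.shape);cv2.imwrite('pics/crop1.png',C)
```

```text
(530, 780, 3)
```

View pics/crop1.png

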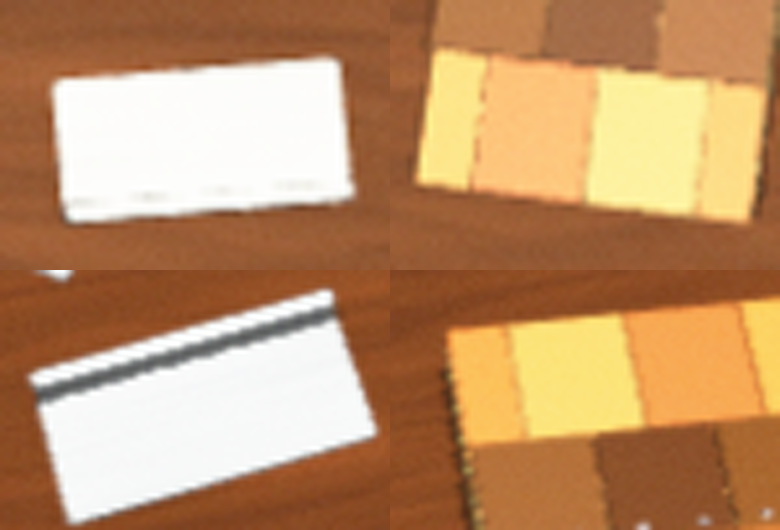

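The crop confirms the choice: a plain plate with its lip (white band with a dark shadow) on the robot side, so the tuck edge already points away from the robot. Next I fit the flashing and roof poses.

```bash
cat > fit.py <<'E'
from h import *
from scipy.optimize import minimize
def pose(p,L):
    c,s=np.cos(p[2]),np.sin(p[2]); L=np.asarray(L,float)
    return np.c_[p[0]+c*L[:,0]-s*L[:,1],p[1]+s*L[:,0]+c*L[:,1],L[:,2]]
def soft(poly,shape,k=8):
    m=np.zeros((shape[0]*k,shape[1]*k),np.uint8)
    h=cv2.convexHull(((poly+.5)*k*16-8).round().astype(np.int32))
    cv2.fillConvexPoly(m,h,255,shift=4); return cv2.resize(m,shape[::-1],interpolation=cv2.INTER_AREA)/255.
def fit(n,img,p0,L,box,soft_of,c=None):
    c=c or cam(n); u0,v0,u1,v1=box; w=soft_of(img[v0:v1,u0:u1].astype(float))
    f=lambda p:np.abs(soft(proj(n,pose(p,L),c)-[u0,v0],w.shape)-w).sum()
    S=np.array([p0]+[np.array(p0)+d for d in np.diag([.01,.01,.05])])
    r=minimize(f,p0,method='Nelder-Mead',options=dict(initial_simplex=S,xatol=1e-5,fatol=1e-3,maxiter=400))
    return r.x,r.fun,w.sum()
# flashing silhouette and lowest course (its upper face)
FL=[(x,y,z) for x in(-5,85) for y in(-90,90) for z in(0,3)]+[(x,y,22) for x in(-5,5) for y in(-90,90)]
FL=np.array(FL)/1e3
E
cat > f0.py <<'E'
from fit import *
ims={n:cv2.imread(f'pics/{n}0.png') for n in['top','scene']}
bx={'top':(262,158,325,198),'scene':(178,178,260,232)}
bench=lambda a:np.clip((a[...,0]-50)/(190-50),0,1)
print('bench col',ims['top'][160,265],ims['top'][180,290])
print('guess',unproj('top',(294,178),.003),unproj('top',(212,172),.036),unproj('top',[(178,187),(238,192)],.036))
g=unproj('top',(294,187),.0)[0]
for n in ims: print(n,fit(n,ims[n],[g[0],g[1],.05],FL,bx[n],bench))
# roof light row: bright in green channel
for n,b,ztop in[('top',(174,155,245,200),.043),('scene',(272,160,372,200),.048)]:
    im=ims[n]
    print(n,'cols',[im[v,u].tolist() for u,v in ([(185,178),(200,178),(220,178),(200,158),(215,198)] if n=='top' else [(295,180),(305,180),(330,180),(300,203),(280,175)])])
E
python3 f0.py
```

```text
bench col [ 52  88 146] [251 252 253]
guess [[ 0.56633454 -0.13821803  0.003     ]] [[0.57656586 0.16953447 0.036     ]] [[0.51704059 0.29454392 0.036     ]
 [0.50441712 0.07027449 0.036     ]]
top (array([ 0.52710225, -0.13911279,  0.10980494]), np.float64(67.43697478991596), np.float64(1209.4714285714285))
scene (array([ 0.52532832, -0.13864043,  0.10902996]), np.float64(151.24453781512605), np.float64(1801.7142857142858))
top cols [[141, 230, 253], [121, 195, 253], [159, 240, 253], [74, 122, 182], [51, 87, 147]]
scene cols [[90, 193, 252], [124, 228, 252], [80, 170, 248], [54, 114, 183], [34, 76, 143]]
```

```bash
cat > f1.py <<'E'
from fit import *
ims={n:cv2.imread(f'pics/{n}0.png') for n in['top','scene']}
g=unproj('top',(208,189),.036)[0]
for n,b,z,lo,hi in[('top',(174,155,245,200),.043,130,185),('scene',(272,160,372,202),.048,122,165)]:
    L=[(-.008,y,.036) for y in(-.105,.105)]+[(.075,y,z) for y in(-.105,.105)]
    print(n,fit(n,ims[n],[g[0],g[1],-.07],L,b,lambda a:np.clip((a[...,1]-lo)/(hi-lo),0,1)))
# whole roof outline vs bench (saturation/hue poor): edges of third row top corners check
E
python3 f1.py
```

```text
top (array([ 0.52328287,  0.18623739, -0.09117911]), np.float64(82.95971479500892), np.float64(1297.7636363636366))
scene (array([ 0.52262967,  0.18699658, -0.09050225]), np.float64(68.72074783401733), np.float64(1492.5813953488373))
```

Both cameras agree to within about 2 mm. Flashing origin is near (0.526, −0.139) with yaw +0.109; roof origin is near (0.523, 0.1866) with yaw −0.091. I'll move above the lip while turning the tool's closing line onto the flashing's x axis.

Request:
arm_command([
  [[1.2, 1.71, 0, 0, 0, 3.03], [1.2, 1.71, 0, 0, 0, 3.03], [1.2, 1.71, 0, 0, 0, 3.03], [1.2, 1.71, 0, 0, 0, 3.03], [1.2, 1.71, 0, 0, 0, 3.03], [1.2, 1.71, 0, 0, 0, 3.03], [1.2, 1.71, 0, 0, 0, 3.03], [1.2, 1.71, 0, 0, 0, 3.03], [1.2, 1.71, 0, 0, 0, 3.03], [1.2, 1.71, 0, 0, 0, 3.03], [1.2, 1.71, 0, 0, 0, 3.03], [1.2, 1.71, 0, 0, 0, 3.03]],
], gripper=1, squeeze=35)

```text
t: 1.1
tool_pos: [0.3828, -0.3442, 0.2182]
orientation: [-2.721, -1.569, 0.0]
force: [-0.1, -0.7, 0.1]
opening: 0.0929
gripper_force: 0.0
```

Request:
arm_command([
  [[1.2, 1.71, 0, 0, 0, 3.03], [1.2, 1.71, 0, 0, 0, 3.03], [1.2, 1.71, 0, 0, 0, 3.03], [1.2, 1.71, 0, 0, 0, 3.03], [1.2, 1.71, 0, 0, 0, 3.03], [1.2, 1.71, 0, 0, 0, 3.03], [1.2, 1.71, 0, 0, 0, 3.03], [1.2, 1.71, 0, 0, 0, 3.03], [1.2, 1.71, 0, 0, 0, 3.03], [1.2, 1.71, 0, 0, 0, 3.03], [1.2, 1.71, 0, 0, 0, 3.03], [0, 0, 0, 0, 0, 0]],
])

```text
t: 2.1
tool_pos: [0.5157, -0.1544, 0.2181]
orientation: [-2.153, -2.286, -0.002]
force: [-0.3, 0.3, -0.2]
opening: 0.0928
gripper_force: 0.0
```

```bash
cat >> fit.py <<'E'
from scipy.spatial.transform import Rotation as Ro
def tool():
    s=monitor.read_state(); R=Ro.from_rotvec(s['orientation']); M=R.as_matrix()
    print('t',round(s['t'],2),'tcp mm',(np.array(s['tool_pos'])*1e3).round(1),'F',np.round(s['force'],1),'T',np.round(s['wrist_torque'],2),'open',round(s['opening']*1e3,1),'grip',round(s['gripper_force'],1))
    print('tool y yaw deg',round(np.degrees(np.arctan2(M[1,1],M[0,1])),2),'tool z',M[:,2].round(4)); return s,M
E
python3 - <<'E'
from fit import *
s,M=tool(); c=cam('wrist'); im=eyes.read_camera('wrist'); cv2.imwrite('pics/w1.png',im)
print('cam',-c[1].T@c[2])
print('pred corners',proj('wrist',pose((.5263,-.139,.1094),FL),c).round(0).tolist())
E
```

```text
t 2.1 tcp mm [ 515.7 -154.4  218.1] F [-0.3  0.3 -0.2] T [-0.01 -0.1  -0.02] open 92.8 grip 0.0
tool y yaw deg 3.44 tool z [-2.0e-04  1.6e-03 -1.0e+00]
cam [ 0.51035021 -0.08210066  0.38465533]
pred corners [[266.0, 218.0], [266.0, 219.0], [259.0, 70.0], [259.0, 70.0], [336.0, 215.0], [337.0, 215.0], [338.0, 67.0], [338.0, 66.0], [267.0, 225.0], [259.0, 68.0], [275.0, 224.0], [269.0, 68.0]]
```

View pics/w1.png

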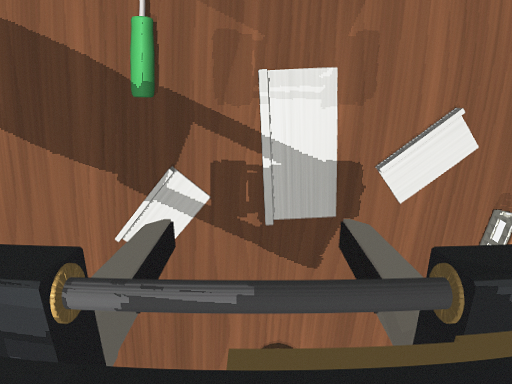

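The wrist view shows the flashing with corners at about (260,69), (337,67), (336,217) and (266,223). The lip is on the left and the prediction matches within a few pixels. I'll refine the fit.

Run:
```python
from fit import *
im=cv2.imread('pics/w1.png'); c=cam('wrist'); box=(242,52,362,240)
sat=lambda a:np.clip(1-((a.max(2)-a.min(2))/(a.max(2)+1)-.2)/.2,0,1)
print(fit('wrist',im,[.5263,-.139,.1094],FL,box,sat,c))
```

```text
(array([ 0.5238172 , -0.14127344,  0.1042542 ]), np.float64(727.0717587838016), np.float64(11878.903156419059))
```

Request:
arm_command([
  [[0.31, 0.48, -2, 0, 0, 0.9], [0.31, 0.48, -2, 0, 0, 0.9], [0.31, 0.48, -2, 0, 0, 0.9], [0, 0, -2.5, 0, 0, 0], [0, 0, -2.5, 0, 0, 0], [0, 0, -2.5, 0, 0, 0], [0, 0, -2.5, 0, 0, 0], [0, 0, -2, 0, 0, 0], [0, 0, -1.0, 0, 0, 0], [0, 0, -0.5, 0, 0, 0], [0, 0, 0, 0, 0, 0], [0, 0, 0, 0, 0, 0]],
])

```text
t: 3.15
tool_pos: [0.5243, -0.1434, 0.0246]
orientation: [2.106, 2.33, 0.001]
force: [0.5, -0.4, 0.8]
opening: 0.0931
gripper_force: 0.0
```

```bash
python3 -c "
from fit import *
tool()"
```

```text
t 3.15 tcp mm [ 524.3 -143.4   24.6] F [ 0.5 -0.4  0.8] T [-0.06 -0.05 -0.05] open 93.1 grip 0.0
tool y yaw deg 5.78 tool z [ 1.e-03 -4.e-04 -1.e+00]
```

Request:
arm_command([
  [[0.05, 0.3, -0.6, 0, 0, 0.3], [0, 0, -0.6, 0, 0, 0], [0, 0, -0.4, 0, 0, 0], [0, 0, -0.2, 0, 0, 0], [0, 0, 0, 0, 0, 0]],
])

```text
t: 3.57
tool_pos: [0.5238, -0.1396, 0.0049]
orientation: [-2.099, -2.336, 0.001]
force: [-0.7, 0.1, 0.0]
opening: 0.0929
gripper_force: 0.0
```

Request:
arm_command([
  [[0, 0, 0, 0, 0, 0], [0, 0, 0, 0, 0, 0], [0, 0, 0, 0, 0, 0], [0, 0, 0, 0, 0, 0], [0, 0, 0, 0, 0, 0], [0, 0, 0, 0, 0, 0], [0, 0, 0, 0, 0, 0], [0, 0, 0, 0, 0, 0], [0, 0, 0, 0, 0, 0], [0, 0, 0, 0, 0, 0], [0, 0, 0, 0, 0, 0], [0, 0, 0, 0, 0, 0]],
], gripper=-1, squeeze=35)

```text
t: 4.57
tool_pos: [0.5243, -0.1398, 0.0056]
orientation: [-2.1, -2.337, -0.0]
force: [-0.1, -0.3, -0.3]
opening: 0.0177
gripper_force: 0.0
```

```bash
python3 -c "
from fit import *
tool()"
```

```text
t 4.57 tcp mm [ 524.3 -139.8    5.6] F [-0.1 -0.3 -0.3] T [ 0.01 -0.1   0.  ] open 17.7 grip 0.0
tool y yaw deg 6.11 tool z [-0.  0. -1.]
```

Fingers are still closing, so I keep waiting.

Request:
arm_command([
  [[0, 0, 0, 0, 0, 0], [0, 0, 0, 0, 0, 0], [0, 0, 0, 0, 0, 0], [0, 0, 0, 0, 0, 0], [0, 0, 0, 0, 0, 0], [0, 0, 0, 0, 0, 0]],
])

```text
t: 5.07
tool_pos: [0.5244, -0.1398, 0.0057]
orientation: [2.1, 2.337, 0.0]
force: [1.1, 0.7, -0.2]
opening: 0.0097
gripper_force: 35.0
```

```bash
python3 -c "
from fit import *
tool()"
```

```text
t 5.07 tcp mm [ 524.4 -139.8    5.7] F [ 1.1  0.7 -0.2] T [ 0.   -0.22  0.02] open 9.7 grip 35.0
tool y yaw deg 6.11 tool z [ 2.e-04 -0.e+00 -1.e+00]
```

Request:
arm_command([
  [[0, 0, 0.5, 0, 0, 0], [0, 0, 1.5, 0, 0, 0], [0, 0, 2, 0, 0, 0], [0, 0, 2, 0, 0, 0], [0, 0, 2, 0, 0, 0], [0, 0, 1.5, 0, 0, 0], [0, 0, 0.5, 0, 0, 0]],
])

```text
t: 5.65
tool_pos: [0.5257, -0.1404, 0.1087]
orientation: [2.097, 2.334, 0.002]
force: [0.8, 0.0, -1.6]
opening: 0.0093
gripper_force: 35.0
```

Request:
arm_command([
  [[-0.34, 1.5, 0, 0, 0, -0.95], [-0.34, 2.5, 0, 0, 0, -0.95], [-0.34, 3, 0, 0, 0, -0.95], [-0.34, 3, 0, 0, 0, -0.95], [-0.34, 3, 0, 0, 0, -0.95], [-0.34, 3, 0, 0, 0, -0.95], [-0.34, 3, 0, 0, 0, -0.95], [-0.34, 3, 0, 0, 0, -0.95], [-0.34, 3, 0, 0, 0, -0.95], [-0.34, 3, 0, 0, 0, -0.95], [-0.34, 3, 0, 0, 0, -0.95], [-0.34, 2, 0, 0, 0, -0.95]],
])

```text
t: 6.65
tool_pos: [0.4823, 0.1924, 0.1048]
orientation: [-2.321, -2.116, 0.001]
force: [-0.2, 0.7, -1.1]
opening: 0.0098
gripper_force: 35.0
```

Request:
arm_command([
  [[0, 0, 0, 0, 0, 0], [0, 0, 0, 0, 0, 0]],
])

```text
t: 6.82
tool_pos: [0.4826, 0.1908, 0.1048]
orientation: [-2.318, -2.119, 0.002]
force: [-0.9, 0.5, -1.6]
opening: 0.01
gripper_force: 35.0
```

Run:
```python
from fit import *
tool(); c=cam('wrist')
for n in['wrist','top','scene']: cv2.imwrite(f'pics/{n}2.png',eyes.read_camera(n))
w=cv2.imread('pics/wrist2.png'); t=cv2.resize(cv2.imread('pics/top2.png')[110:206,165:293],(512,384),interpolation=cv2.INTER_CUBIC)
s=cv2.resize(cv2.imread('pics/scene2.png')[120:216,265:393],(512,384),interpolation=cv2.INTER_CUBIC)
cv2.imwrite('pics/v2.png',cv2.resize(np.vstack([np.hstack([w,t]),np.hstack([s,s*0])]),(800,600),interpolation=cv2.INTER_AREA))
```

```text
t 6.82 tcp mm [482.6 190.8 104.8] F [-0.9  0.5 -1.6] T [-0.02 -0.08  0.05] open 10.0 grip 35.0
tool y yaw deg -5.13 tool z [-1.5e-03 -7.0e-04 -1.0e+00]
```

View pics/v2.png

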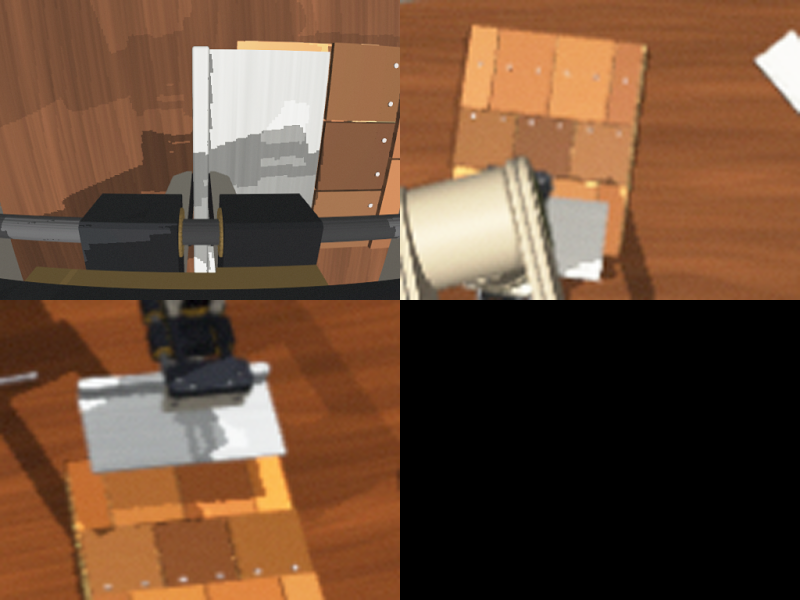

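Request:
arm_command([
  [[0, 0, -1, 0, 0, 0], [0, 0, -2, 0, 0, 0], [0, 0, -1.5, 0, 0, 0], [0, 0, -0.8, 0, 0, 0], [0, 0, -0.3, 0, 0, 0], [0, 0, 0, 0, 0, 0], [0, 0, 0, 0, 0, 0]],
])

```text
t: 7.55
tool_pos: [0.4839, 0.19, 0.0501]
orientation: [2.322, 2.116, 0.001]
force: [-0.2, 0.3, -2.1]
opening: 0.0099
gripper_force: 35.0
```

Run:
```python
from fit import *
tool(); c=cam('wrist'); import pickle; pickle.dump(c,open('c3.pkl','wb'))
for n in['wrist','scene']: cv2.imwrite(f'pics/{n}3.png',eyes.read_camera(n))
w=cv2.imread('pics/wrist3.png'); s=cv2.imread('pics/scene3.png')
cv2.imwrite('pics/v3.png',np.vstack([cv2.resize(w[30:230,220:512],(800,548)[:2] if 0 else (438,300),interpolation=cv2.INTER_CUBIC),cv2.resize(s[140:220,270:387],(438,300),interpolation=cv2.INTER_CUBIC)]))
```

```text
t 7.55 tcp mm [483.9 190.   50.1] F [-0.2  0.3 -2.1] T [-0.03 -0.02  0.05] open 9.9 grip 35.0
tool y yaw deg -5.31 tool z [ 4.e-04  1.e-04 -1.e+00]
```

View pics/v3.png

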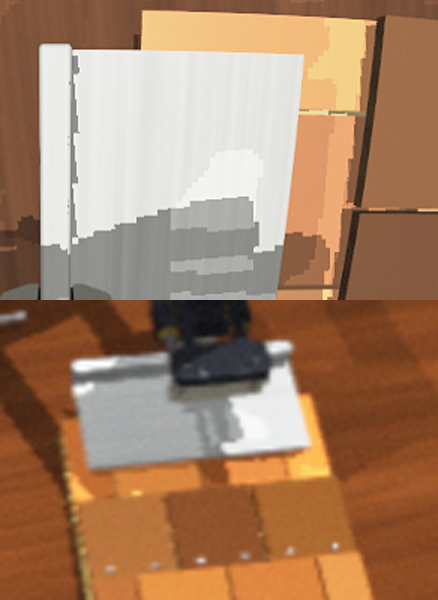

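The wrist view shows the flashing's tuck edge from (303,55) to (277,300) and the butt line from (379,18) to (340,300), both in crop pixels. I'll measure both edges and ends in 3D.

```bash
cat > m3.py <<'E'
from fit import *
import pickle,sys
c=pickle.load(open('c3.pkl','rb')); im=cv2.imread('pics/wrist3.png'); g=cv2.GaussianBlur(im,(0,0),.7).astype(float)
zu=.0501-.0057
RO=np.array([.523,.1866]); th=-.091; Rr=np.array([[np.cos(th),np.sin(th)],[-np.sin(th),np.cos(th)]])
def edge(sig,lo,hi,sgn):  # strongest signed step position, subpixel
    d=np.gradient(sig)*sgn; k=lo+int(np.argmax(d[lo:hi])); a,b,e=d[k-1:k+2]; return k+.5*(a-e)/(a-2*b+e)
def rep(name,uv,z):
    P=(unproj('wrist',np.array(uv),z,c)[:,:2]-RO)@Rr.T*1e3
    ax=0 if np.ptp(P[:,1])>np.ptp(P[:,0]) else 1
    k=np.polyfit(P[:,1-ax],P[:,ax],1); r=P[:,ax]-np.polyval(k,P[:,1-ax]); ok=abs(r)<max(.4,np.median(abs(r))*2.5); k=np.polyfit(P[ok,1-ax],P[ok,ax],1)
    print(name,'at roof '+'xy'[ax]+'=',k[1].round(2),'slope deg',np.degrees(np.arctan(k[0])).round(2),'n',ok.sum(),'rms',np.std(P[ok,ax]-np.polyval(k,P[ok,1-ax])).round(2),'range other',P[:,1-ax].min().round(0),P[:,1-ax].max().round(0))
B=g[...,0]; G=g[...,1]
S=(g.max(2)-g.min(2))/g.max(2)
rows=range(72,180,3)
rep('tuck edge',[(edge(S[v],395,430,1),v) for v in rows],zu+.003)
rows=range(48,160,3)
rep('butt',[(edge(G[v],445,478,-1),v) for v in rows],.043)
rep('butt top z48',[(edge(G[v],452,482,1),v) for v in rows],.048)
rep('flash +y end',[(u,edge(S[:,u],54,74,-1)) for u in range(280,412,4)],zu+.003)
rep('lower course +y end',[(u,edge(G[:,u],30,50,1)) for u in range(320,455,4)],.036)
rep('lip outer',[(edge(S[v],235,255,-1),v) for v in range(72,170,3)],zu+.022)
rep('eave',[(edge(G[v],305,322,1),v) for v in range(42,58,2)],.036)
E
python3 m3.py
```

```text
tuck edge at roof x= 45.09 slope deg 0.08 n 36 rms 0.04 range other 31.0 86.0
butt at roof x= 69.82 slope deg 0.14 n 37 rms 0.47 range other 40.0 100.0
butt top z48 at roof x= 73.36 slope deg 0.22 n 38 rms 0.05 range other 41.0 100.0
flash +y end at roof y= 89.63 slope deg -0.37 n 33 rms 0.08 range other -28.0 37.0
lower course +y end at roof y= 104.26 slope deg -0.19 n 34 rms 0.03 range other -6.0 67.0
lip outer at roof x= -45.07 slope deg 0.03 n 33 rms 0.04 range other 40.0 84.0
eave at roof x= -10.15 slope deg 0.42 n 8 rms 0.04 range other 94.0 102.0
```

The flashing is square to the butts within 0.2° and about 0.4 mm left of centre, with 56 mm to go to the batten. I'll lower to slot height and approach the butts.

Request:
arm_command([
  [[0, 0, -0.2, 0, 0, 0], [0, 0, -0.2, 0, 0, 0], [0, 0, -0.15, 0, 0, 0], [0, 0, -0.08, 0, 0, 0], [0.5, -0.07, 0, 0, 0, 0], [0.5, -0.07, 0, 0, 0, 0], [0.5, -0.06, 0, 0, 0, 0], [0.5, -0.05, 0, 0, 0, 0], [0, 0, 0, 0, 0, 0], [0, 0, 0, 0, 0, 0]],
])

```text
t: 8.48
tool_pos: [0.504, 0.1875, 0.0434]
orientation: [2.322, 2.116, 0.0]
force: [0.1, 1.0, -2.4]
opening: 0.0098
gripper_force: 35.0
```

Run:
```python
from fit import *
s,M=tool(); RO=np.array([.523,.1866]); th=-.091
print('roof xy mm',(np.array([[np.cos(th),np.sin(th)],[-np.sin(th),np.cos(th)]])@(s['tool_pos'][:2]-RO)*1e3).round(2))
```

```text
t 8.48 tcp mm [504.  187.5  43.4] F [ 0.1  1.  -2.4] T [-0.06 -0.01 -0.  ] open 9.8 grip 35.0
tool y yaw deg -5.31 tool z [ 1.e-04  0.e+00 -1.e+00]
roof xy mm [-19.03  -0.79]
```

Request:
arm_command([
  [[0.25, -0.01, 0, 0, 0, 0], [0.25, -0.02, 0, 0, 0, 0], [0.25, -0.02, 0, 0, 0, 0], [0.25, -0.02, 0, 0, 0, 0], [0.25, -0.025, 0, 0, 0, 0], [0.25, -0.025, 0, 0, 0, 0], [0, 0, 0, 0, 0, 0]],
])

```text
t: 9.07
tool_pos: [0.5191, 0.1864, 0.0435]
orientation: [2.322, 2.116, 0.001]
force: [-0.2, -0.6, -2.0]
opening: 0.0097
gripper_force: 35.0
```

```bash
cat >> fit.py <<'E'
def rr():
    s,M=tool(); RO=np.array([.523,.1866]); th=-.091
    print('roof xy mm',(np.array([[np.cos(th),np.sin(th)],[-np.sin(th),np.cos(th)]])@(s['tool_pos'][:2]-RO)*1e3).round(2))
E
python3 - <<'E'
from fit import *
rr(); w=eyes.read_camera('wrist'); s=eyes.read_camera('scene'); cv2.imwrite('pics/wrist4.png',w)
cv2.imwrite('pics/v4.png',np.vstack([cv2.resize(w[30:230,220:512],(438,300),interpolation=cv2.INTER_CUBIC),cv2.resize(s[140:220,270:387],(438,300),interpolation=cv2.INTER_CUBIC)]))
E
```

```text
t 9.07 tcp mm [519.1 186.4  43.5] F [-0.2 -0.6 -2. ] T [-0.07 -0.07  0.05] open 9.7 grip 35.0
tool y yaw deg -5.3 tool z [ 5.e-04  0.e+00 -1.e+00]
roof xy mm [-3.86 -0.59]
```

View pics/v4.png

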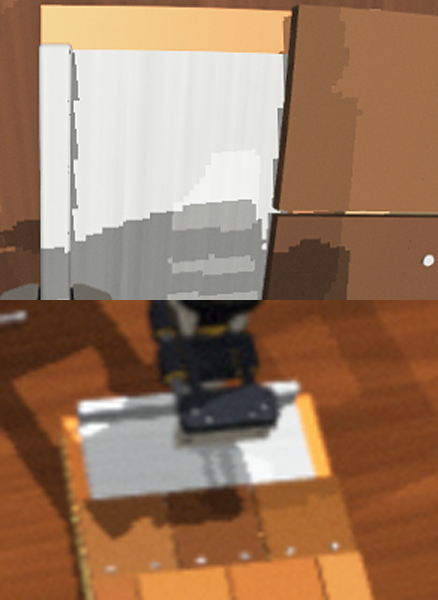

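The tuck edge has gone under the butt line at crop (285,50)–(265,300) with no force, and the flashing looks square and centred in both views. I'll carry on in.

Request:
arm_command([
  [[0.25, -0.022, 0, 0, 0, 0], [0.25, -0.022, 0, 0, 0, 0], [0.25, -0.022, 0, 0, 0, 0], [0.25, -0.022, 0, 0, 0, 0], [0.25, -0.023, 0, 0, 0, 0], [0.25, -0.023, 0, 0, 0, 0], [0.25, -0.023, 0, 0, 0, 0], [0, 0, 0, 0, 0, 0]],
])

```text
t: 9.83
tool_pos: [0.5366, 0.1848, 0.0434]
orientation: [2.322, 2.116, 0.001]
force: [-0.1, 0.9, -2.5]
opening: 0.0096
gripper_force: 35.0
```

```bash
python3 -c "
from fit import *
rr()"
```

```text
t 9.83 tcp mm [536.6 184.8  43.4] F [-0.1  0.9 -2.5] T [-0.   -0.04  0.05] open 9.6 grip 35.0
tool y yaw deg -5.3 tool z [ 4.e-04  1.e-04 -1.e+00]
roof xy mm [13.71 -0.52]
```

Request:
arm_command([
  [[0.1, -0.009, 0, 0, 0, 0], [0.1, -0.009, 0, 0, 0, 0], [0.1, -0.009, 0, 0, 0, 0], [0, 0, 0, 0, 0, 0]],
])

```text
t: 10.17
tool_pos: [0.5392, 0.1846, 0.0434]
orientation: [2.321, 2.117, 0.0]
force: [0.6, 0.5, -2.0]
opening: 0.0096
gripper_force: 35.0
```

Request:
arm_command([
  [[0.05, -0.005, 0, 0, 0, 0], [0, 0, 0, 0, 0, 0]],
])

```text
t: 10.33
tool_pos: [0.5396, 0.1845, 0.0434]
orientation: [2.322, 2.117, 0.0]
force: [0.2, 0.3, -2.2]
opening: 0.0099
gripper_force: 35.0
```

Request:
arm_command([
  [[0.05, -0.005, 0, 0, 0, 0], [0, 0, 0, 0, 0, 0]],
])

```text
t: 10.5
tool_pos: [0.54, 0.1845, 0.0434]
orientation: [-2.322, -2.117, -0.0]
force: [-1.4, 0.3, -2.6]
opening: 0.0099
gripper_force: 35.0
```

```bash
python3 -c "
from fit import *
rr()"
```

```text
t 10.5 tcp mm [540.  184.5  43.4] F [-1.4  0.3 -2.6] T [-0.03  0.02  0.03] open 9.9 grip 35.0
tool y yaw deg -5.29 tool z [-0.  0. -1.]
roof xy mm [17.15 -0.52]
```

Request:
arm_command([
  [[0.05, -0.005, 0, 0, 0, 0], [0, 0, 0, 0, 0, 0]],
])

```text
t: 10.67
tool_pos: [0.5401, 0.1845, 0.0432]
orientation: [-2.321, -2.116, 0.001]
force: [-2.3, 0.7, -2.3]
opening: 0.0096
gripper_force: 35.0
```

Request:
arm_command([
  [[0.05, -0.005, 0, 0, 0, 0], [0, 0, 0, 0, 0, 0]],
])

```text
t: 10.83
tool_pos: [0.5401, 0.1845, 0.043]
orientation: [-2.32, -2.116, 0.002]
force: [-5.1, 1.2, -0.8]
opening: 0.0096
gripper_force: 35.0
```

```bash
python3 -c "
from fit import *
rr()"
```

```text
t 10.83 tcp mm [540.1 184.5  43. ] F [-5.1  1.2 -0.8] T [ 0.09  0.83 -0.06] open 9.6 grip 35.0
tool y yaw deg -5.28 tool z [-0.0019 -0.     -1.    ]
roof xy mm [17.23 -0.51]
```

Home against the batten: about 5 N of resistance and no further advance, within 0.3 mm of the predicted position. Now I lower it onto the course.

Request:
arm_command([
  [[0, 0, -0.05, 0, 0, 0], [0, 0, -0.05, 0, 0, 0], [0, 0, 0, 0, 0, 0]],
])

```text
t: 11.08
tool_pos: [0.5401, 0.1845, 0.0419]
orientation: [-2.32, -2.116, 0.002]
force: [-3.9, 0.1, 0.3]
opening: 0.0096
gripper_force: 35.0
```

Request:
arm_command([
  [[0, 0, -0.05, 0, 0, 0], [0, 0, 0, 0, 0, 0]],
])

```text
t: 11.25
tool_pos: [0.5401, 0.1845, 0.0417]
orientation: [-2.32, -2.116, 0.002]
force: [-5.9, 0.8, 1.9]
opening: 0.0095
gripper_force: 35.0
```

```bash
python3 -c "
from fit import *
rr()"
```

```text
t 11.25 tcp mm [540.1 184.5  41.7] F [-5.9  0.8  1.9] T [ 0.05  0.88 -0.01] open 9.5 grip 35.0
tool y yaw deg -5.28 tool z [-2.e-03 -1.e-04 -1.e+00]
roof xy mm [17.19 -0.52]
```

It touches at the expected height (TCP 41.7 mm, underside 36 mm). Now press down gently to about 10 N.

Request:
arm_command([
  [[0, 0, -0.05, 0, 0, 0], [0, 0, -0.05, 0, 0, 0], [0, 0, 0, 0, 0, 0], [0, 0, 0, 0, 0, 0]],
])

```text
t: 11.58
tool_pos: [0.5401, 0.1845, 0.0416]
orientation: [-2.32, -2.116, 0.003]
force: [-11.7, -1.5, 10.5]
opening: 0.0096
gripper_force: 35.0
```

Request:
arm_command([
  [[0.02, 0, -0.05, 0, 0, 0], [0, 0, -0.03, 0, 0, 0], [0, 0, 0, 0, 0, 0], [0, 0, 0, 0, 0, 0]],
])

```text
t: 11.92
tool_pos: [0.5401, 0.1845, 0.0416]
orientation: [-2.32, -2.116, 0.003]
force: [-15.8, -2.1, 18.3]
opening: 0.0099
gripper_force: 35.0
```

Run:
```python
from fit import *
rr(); w=eyes.read_camera('wrist'); s=eyes.read_camera('scene'); cv2.imwrite('pics/wrist5.png',w)
cv2.imwrite('pics/v5.png',np.vstack([cv2.resize(w[30:230,220:512],(438,300),interpolation=cv2.INTER_CUBIC),cv2.resize(s[140:220,270:387],(438,300),interpolation=cv2.INTER_CUBIC)]))
```

```text
t 11.92 tcp mm [540.1 184.5  41.6] F [-15.8  -2.1  18.3] T [-0.34  2.6  -0.02] open 9.9 grip 35.0
tool y yaw deg -5.27 tool z [-2.5e-03 -3.0e-04 -1.0e+00]
roof xy mm [17.19 -0.53]
```

View pics/v5.png

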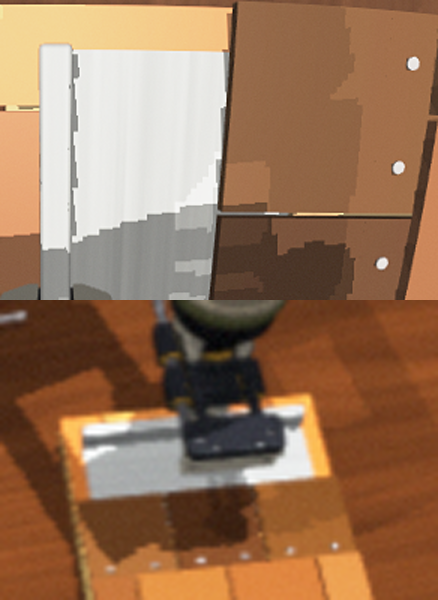

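It sits home with an even strip left at each end. 18 N is more than gentle, so I ease off a little and check the centring numerically.

Request:
arm_command([
  [[-0.02, 0, 0.04, 0, 0, 0], [0, 0, 0.03, 0, 0, 0], [0, 0, 0, 0, 0, 0], [0, 0, 0, 0, 0, 0]],
])

```text
t: 12.35
tool_pos: [0.5401, 0.1845, 0.0416]
orientation: [-2.32, -2.116, 0.002]
force: [-11.7, -1.3, 11.1]
opening: 0.0097
gripper_force: 35.0
```

```bash
cat > m5.py <<'E'
from fit import *
rr(); s=eyes.read_camera('scene').astype(float); c=cam('wrist'); im=eyes.read_camera('wrist'); g=cv2.GaussianBlur(im,(0,0),.7).astype(float)
RO=np.array([.523,.1866]); th=-.091; Rr=np.array([[np.cos(th),np.sin(th)],[-np.sin(th),np.cos(th)]])
S=(g.max(2)-g.min(2))/g.max(2); G=g[...,1]
def loc(n,uv,z,c): return (unproj(n,np.array(uv),z,c)[:,:2]-RO)@Rr.T*1e3
A=loc('wrist',[(u,54+np.argmax(-np.gradient(S[54:74,u]))) for u in range(280,362,4)],.039,c)
B=loc('wrist',[(u,24+np.argmax(np.gradient(G[24:50,u]))) for u in range(280,362,4)],.036,c)
print('wrist +y: flash end',np.median(A[:,1]).round(2),'roof end',np.median(B[:,1]).round(2))
bt=loc('wrist',[((355+np.argmax(np.gradient(G[v,355:385]))),v) for v in range(65,165,4)],.048,c); lo=loc('wrist',[(235+np.argmax(-np.gradient(S[v,235:255])),v) for v in range(65,165,4)],.058,c)
print('butt x',np.median(bt[:,0]).round(2),'lip outer x',np.median(lo[:,0]).round(2),'diff should be 62')
# scene: sample along roof y at roof x=40, z=.039
for x in(35,50,60):
    y=np.arange(-120,121,.25); P=(np.c_[np.full_like(y,x),y]/1e3)@Rr+RO
    uv=proj('scene',np.c_[P,np.full(len(y),.038)]).astype(np.float32)
    v=cv2.remap(s.astype(np.float32),uv[:,0],uv[:,1],cv2.INTER_LINEAR)[:,0]; sat=(v.max(1)-v.min(1))/v.max(1)
    d=np.gradient(np.convolve(sat,np.ones(9)/9,'same')); L=(y<-75)&(y>-98); R=(y>75)&(y<98)
    gr=np.gradient(np.convolve(v[:,1],np.ones(9)/9,'same')); L2=(y<-98)&(y>-114); R2=(y>98)&(y<114)
    print('scene x',x,'flash ends',y[L][np.argmin(d[L])],y[R][np.argmax(d[R])],'roof ends',y[L2][np.argmax(gr[L2])],y[R2][np.argmin(gr[R2])])
E
python3 m5.py
```

```text
t 12.35 tcp mm [540.1 184.5  41.6] F [-11.7  -1.3  11.1] T [-0.17  1.79 -0.02] open 9.7 grip 35.0
tool y yaw deg -5.28 tool z [-2.e-03 -1.e-04 -1.e+00]
roof xy mm [17.19 -0.5 ]
wrist +y: flash end 89.22 roof end 104.1
butt x 73.46 lip outer x 11.55 diff should be 62
scene x 35 flash ends -91.0 92.75 roof ends -106.0 105.5
scene x 50 flash ends -90.25 92.25 roof ends -105.75 105.25
scene x 60 flash ends -88.75 90.5 roof ends -106.5 105.75
```

Margins are even (14.9 mm against 15 mm), the lip-to-butt distance is 61.9 mm against 62 mm, and the press is about 12 N. Handing in.

```bash
python3 -c "
from plant import ticket
print(ticket.close_job())"
```

```text
the job is handed in; nothing more can be done
None
```

The flashing is tucked fully home under the lapped row, square and centred to within about 1 mm by camera. The gripper still holds its lip and presses it flat at about 12 N. The job is handed in, and no verdict was returned.

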